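# Find the thread hand of a hub cap and hold it off

### The job

The wheel hub on the rubber mat has lost its side label, so its hexagon cap may have a left-hand or a right-hand thread: try the cap both ways until you find the way it loosens (if it stops dead or the whole hub turns along, that is the tight way), unscrew it and lift it off so that the axle nut can be inspected. Finish still holding the cap in the gripper, level and still, at least 4 cm above where it sat, with the hub left standing in its place on the mat. Do not disturb the second hub in the carton or the other things on the bench.

Things in the scene. Friction and masses are not known exactly. Their poses are not given: they have to be found in the camera images.
- mat: Black ribbed rubber bench mat, 260 x 300 mm, 5 mm thick, fixed; origin at the centre of its underside on the bench. The hub to work on stands within 30 mm of its centre.
- hub_1: Wheel hub 1 (both look alike), cast iron, 5 kg, loose, stud side up. Origin: centre of its underside, z up. Flange 144 mm diameter, 35 to 47 mm up; five upright 12 mm studs on a 112 mm circle, tips at 80 mm; upper barrel 69 mm diameter up to 84 mm, where its cap sits. Stands on the mat (to be worked on) or in the carton (leave alone); this changes. Twisted past about 0.7 N m it slips round.
- cap_1: Hexagon cap screwed on hub 1 (both look alike), plain aluminium, 56 mm across flats, 65 across corners, 52 mm tall, 0.2 to 0.4 kg, open below, solid from 28 mm up. Origin: centre of its underside, 84 mm above the hub's underside when home; z up; x points square through one flat (flats every 60 degrees). Left- or right-hand thread, not visible; its yaw tells nothing of it.
- hub_2: Wheel hub 2 (both look alike), cast iron, 5 kg, loose, stud side up. Origin: centre of its underside, z up. Flange 144 mm diameter, 35 to 47 mm up; five upright 12 mm studs on a 112 mm circle, tips at 80 mm; upper barrel 69 mm diameter up to 84 mm, where its cap sits. Stands on the mat (to be worked on) or in the carton (leave alone); this changes. Twisted past about 0.7 N m it slips round.
- cap_2: Hexagon cap screwed on hub 2 (both look alike), plain aluminium, 56 mm across flats, 65 across corners, 52 mm tall, 0.2 to 0.4 kg, open below, solid from 28 mm up. Origin: centre of its underside, 84 mm above the hub's underside when home; z up; x points square through one flat (flats every 60 degrees). Left- or right-hand thread, not visible; its yaw tells nothing of it.
- carton: Open cardboard carton 250 x 250 x 110 mm with its flaps folded out, fixed; the second hub stands in it. Origin: centre of its underside.
- bearing: Taper roller bearing ring, steel, 66 mm diameter, 20 mm tall, lying on the mat; bystander. Origin: centre of its underside.
- parts_box: Closed cardboard parts box 140 x 90 x 60 mm; bystander. Origin: centre of its underside.
- spray_can: Spray can, 58 mm diameter, 170 mm tall, standing; bystander. Origin: centre of its underside.
- cap_1_top (a point): Centre of cap 1's top face, axes as the cap's. Thread: cap starts screwed home. Tightening way: stops dead within 5 degrees. Loosening way: light drag, 0.12 N m, rises 10 mm per full turn; free to lift straight off once turned 110 degrees from home (not before, even if pulled), turns no farther than about 145. The threaded end and axle nut under it reach 28 mm above the seat.
- cap_2_top (a point): Centre of cap 2's top face, axes as the cap's. Thread: cap starts screwed home. Tightening way: stops dead within 5 degrees. Loosening way: light drag, 0.12 N m, rises 10 mm per full turn; free to lift straight off once turned 110 degrees from home (not before, even if pulled), turns no farther than about 145. The threaded end and axle nut under it reach 28 mm above the seat.
Mind the look-alikes: they are no part of the job. Leave any red look-alike of the cap_1 alone. What is shaped like the cap_2 but orange is not meant.

How it is judged (in metres and radians):
At the end, for the whole second after the job is handed in: The cap of the hub on the mat is held by the fingers, at least 35 mm above its seat on the hub, within 20 degrees of level, still (under 30 mm/s), touching neither hub, carton, can nor box; its hub stands upright on the mat within 30 mm of where it was (((horizontal distance between hub_1 and mat below 0.09 m and z of cap_1 in the frame of hub_1 above 0.119 m and height (world z) of cap_1 above 0.12 m and angle between cap_1's own z axis and vertical below 0.35 rad and contact force between the fingers and cap_1 above 1 N and contact force between cap_1 and hub_1 below 0.05 N and contact force between cap_1 and hub_2 below 0.05 N and contact force between cap_1 and carton below 0.05 N and contact force between cap_1 and spray_can below 0.05 N and contact force between cap_1 and parts_box below 0.05 N and linear speed of cap_1 below 0.03 m/s and angle between hub_1's own z axis and vertical below 0.05 rad and height (world z) of hub_1 below 0.012 m and distance of hub_1 from where it was at the start of the episode below 0.03 m) or (horizontal distance between hub_2 and mat below 0.09 m and z of cap_2 in the frame of hub_2 above 0.119 m and height (world z) of cap_2 above 0.12 m and angle between cap_2's own z axis and vertical below 0.35 rad and contact force between the fingers and cap_2 above 1 N and contact force between cap_2 and hub_2 below 0.05 N and contact force between cap_2 and hub_1 below 0.05 N and contact force between cap_2 and carton below 0.05 N and contact force between cap_2 and spray_can below 0.05 N and contact force between cap_2 and parts_box below 0.05 N and linear speed of cap_2 below 0.03 m/s and angle between hub_2's own z axis and vertical below 0.05 rad and height (world z) of hub_2 below 0.012 m and distance of hub_2 from where it was at the start of the episode below 0.03 m))); the arm keeps its last pose, push and grip.
It fails at once if the hub on the mat is lifted, tipped or dragged: more than 12 mm off the mat, 10 degrees or 50 mm (angle between any of hub_1, hub_2's own z axis and vertical above 0.175 rad or height (world z) of any of hub_1, hub_2 above 0.017 m or distance of any of hub_1, hub_2 from where it was at the start of the episode above 0.05 m).
It fails at once if the second hub in the carton or its cap is disturbed (moved more than 15 mm) ((horizontal distance between hub_1 and carton below 0.12 m and distance of any of cap_1, hub_1 from where it was at the start of the episode above 0.015 m) or (horizontal distance between hub_2 and carton below 0.12 m and distance of any of cap_2, hub_2 from where it was at the start of the episode above 0.015 m)).
It fails at once if the bearing, parts box or spray can is moved more than 30 mm (distance of any of bearing, parts_box, spray_can from where it was at the start of the episode above 0.03 m).
It also fails if it takes over 64 s, if anything falls off the work surface, if the arm or the gripper's body presses on something with over 40 N, if the wrist force passes 120 N, or if a joint passes its speed limit or range.

### The arm

A 7-joint arm with a two-finger parallel gripper is mounted at the origin on the work surface. World frame = base frame: x ahead of the robot, y to its left, z up, the work surface at z = 0. Lengths are in mm, angles in rad, forces in N, time in s.
With the tool pointing down it reaches from about 400 to 875 mm from the base axis. Payload 4.4 kg.
Tool frame: the origin (TCP) lies at the very end of the fingers, on their centre line; the grasp point (between the pads) lies 19 mm behind it; y points along the fingers, z is the direction in which the jaws open and shut, and the axes are right-handed (so a half turn about y gives the same grasp; the last joint's range is limited). The gripper opens to 85 mm and grips with 20 to 120 N. Pads are 22 mm wide; open, the fingers measure 114 mm over their backs; the gripper's body (76 mm by 85 mm) begins 54 mm behind the grasp point. The pads swing forward as they close: fully open they stand 13 mm farther back than shut.
Start: joints at [1.037, 0.628, 0.038, 1.517, -0.027, 0.996, -0.02], TCP at [293.129, -580.167, 231.313] pointing down, gripper open.
Joint ranges: [-3.06, 3.06], [-0.37, 2.12], [-1.25, 1.32], [0.18, 2.47], [-1.1, 4.24], [0.23, 1.98], [-2.94, 2.94]. Speed limits (rad/s): [2.57, 2.57, 3.14, 3.14, 3.14, 3.14, 3.14].

### API

Orientations are given as [roll, pitch, yaw] about the fixed x, y, z axes, in that order (R = Rz(yaw) Ry(pitch) Rx(roll)).
In Python, from cell import read_state, get_image, finish_job gives the robot as it stands. The module is installed in compiled form; this text tells all that it offers.
- The arm moves only by the tool servo_tool, never from a script. Its argument "increments" is a list of rows, each an object of numbers: "dx", "dy", "dz": the shift along the world's x, y, z in cm; "ax", "ay", "az": the turn, a rotation vector about the world's x, y, z in rad; "claw": the closure, from -1 (fully open) to 1 (shut). A call has 1 to 8 rows; each row is the pose to reach, as a shift and turn from the pose commanded when the call began; what a row does not reach only later rows make up. A row lasts 1/12 s, in which the tool goes at most 41.7 mm and 7.16 degrees, less where a joint would pass 70% of its speed; a pose out of reach is approached as far as the arm can. A call with a gripper value outside its range is refused whole. The fingers move at their own pace and stop on an object; the grip force is fixed at half the most. Time passes only in rows, so rows that repeat a pose let the fingers close. It gives the time, the measured TCP pose, the force and the opening at its end, in the units of the state.
- read_state(): the state, without advancing time (a new reading comes with each control period).
- get_image(name): name is "side" or "top"; returns a dict with "color" (400x640x3 uint8, red, green, blue), "fov_y" (degrees; the focal length in pixels is half the picture's height over the tangent of half this angle, whatever the lens; pixels are square), "cx", "cy" (the principal point, pixels), "k1" (the pictures are not rectified: a ray, as slopes to the right and down, at radius r is drawn at 1 + k1 r^2 times it, then the intrinsics apply), "R" (3x3) and "t" (3): a world point X has camera coordinates R X + t. Camera axes: x right, y down, z forward; pixel columns grow to the right and rows downward; lengths in mm; the calibration is good to about 2 mm. A picture is of the moment at which its call begins. There is no depth.
- finish_job(): hands the job in, once; it reports no verdict.
The state is a dict: "clock": time; "qpos": joint angles; "qd": joint speeds; "tau": joint torques, N m; "eef_pos": TCP position; "tool_rot": TCP orientation; "force": force on the tool from outside, world axes, zero at the start; "torque": the same for the moment, N m; "width": finger opening in mm.
Only numpy, scipy, OpenCV 4.12 (cv2) and the standard library are available. Lean on these libraries where they do the work, as an engineer would, in place of code of your own. Each camera call takes 0.05 s, during which the arm holds its last target.

## Working session

There is one attempt and no reset: what is moved stays moved. The work goes in short steps, Python scripts to look and compute and a tool call to move; the robot and the scene stay as the last step left them, time stands still between calls to the robot, and variables do not carry over. Pictures are saved under pics/ and viewed, and the job is handed in when it is done.

Besides the shell and the picture viewer there is one more tool, called after "Request:" as name(argument=value, ...) on one line, values as JSON. servo_tool: Moves the arm, as the interface text tells. Its arguments: {"type":"object","properties":{"increments":{"type":"array","items":{"type":"object","properties":{"dx":{"type":"number"},"dy":{"type":"number"},"dz":{"type":"number"},"ax":{"type":"number"},"ay":{"type":"number"},"az":{"type":"number"},"claw":{"type":"number"}}}}},"required":["increments"]}

```bash
mkdir -p pics; python3 - <<'E'
from cell import read_state,get_image
import cv2,pickle
s=read_state();print({k:(s[k]) for k in s})
for n in("side","top"):
    i=get_image(n);pickle.dump(i,open(f"{n}0.pkl","wb"))
    cv2.imwrite(f"pics/{n}0.png",i["color"][:,:,::-1]);print(n,i["fov_y"],i["cx"],i["cy"],i["k1"],i["R"],i["t"])
E
```

```text
{'clock': 0.0, 'qpos': array([ 1.03719982,  0.62934538,  0.03841206,  1.51839672, -0.02698002,
        0.99628   , -0.0199874 ]), 'qd': array([-0.00160417,  0.0002195 , -0.00153632,  0.00119167, -0.00125502,
       -0.00080679,  0.00099668]), 'tau': array([-5.60856893e-05, -5.63400471e+01,  1.22657586e+00, -1.93445581e+01,
        1.11366645e-02,  1.04343405e-02,  3.00363531e-06]), 'eef_pos': array([ 292.84764401, -579.58168343,  230.37983878]), 'tool_rot': array([-1.57270842e+00, -2.48987220e-05, -2.67374912e+00]), 'force': array([ 0.23709267, -0.2807815 , -0.73822168]), 'torque': array([-0.04955912, -0.00614825,  0.01655903]), 'width': 85.40424335267652}
side 44.21489451934447 319.88131459537755 199.31716495830403 0.0022957741320719332 [[-0.7558133  -0.65478104  0.00283682]
 [-0.50971903  0.58563778 -0.63024987]
 [ 0.41101431 -0.47779721 -0.77638718]] [ 464.20411702  340.14037397 1230.97224731]
top 42.52815805369568 322.67883240780395 203.96031196774672 0.00853822143914493 [[ 0.0264861  -0.9993368   0.02498891]
 [-0.9852008  -0.03032986 -0.16869941]
 [ 0.16934544 -0.0201509  -0.98535073]] [ -11.33168664  577.6761779  1725.30631201]
```

View pics/side0.png

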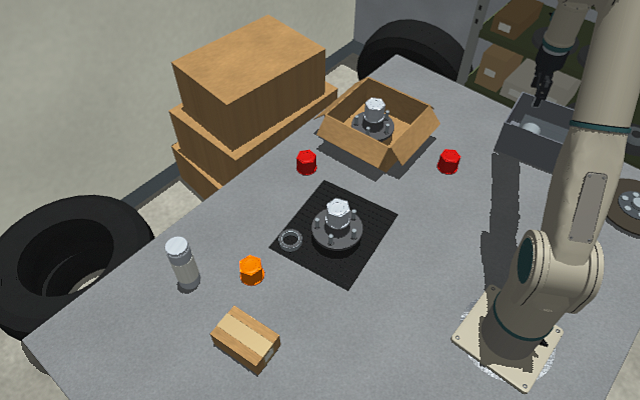

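View pics/top0.png

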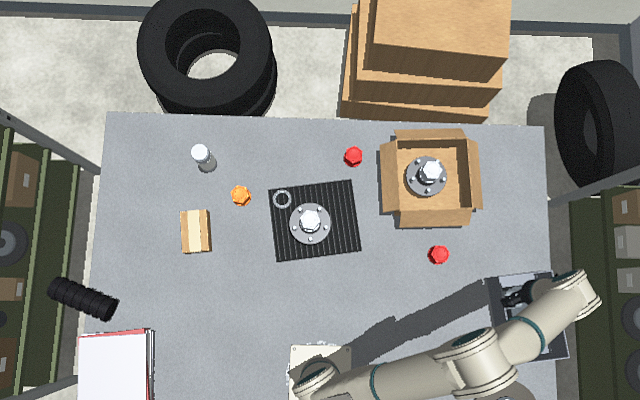

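Candidates, in side / top pixels:
- Plain cap on the mat hub: (338,210) / (311,221). This is the one to work on.
- Plain cap in the carton: (375,108) / (432,170). Leave it.
- Red look-alikes: (306,162) and (449,161) / (353,156) and (439,254). Leave them.
- Orange look-alike: (251,269) / (241,195). Leave it.

Next is a close crop to check the choice.

```bash
cat > h.py <<'E'
import numpy as np,cv2,pickle
def K(i):
    h=i["color"].shape[0];f=h/2/np.tan(np.radians(i["fov_y"]/2))
    return np.array([[f,0,i["cx"]],[0,f,i["cy"]],[0,0,1.]]),np.array([i["k1"],0,0,0,0.])
def ray(i,p):
    k,d=K(i);u=cv2.undistortPoints(np.array(p,float).reshape(-1,1,2),k,d)[:,0]
    D=np.c_[u,np.ones(len(u))]@i["R"];C=-i["R"].T@i["t"];return C,D
def plane(i,p,z):
    C,D=ray(i,p);return C+D*((z-C[2])/D[:,2])[:,None]
def proj(i,X):
    k,d=K(i);return cv2.projectPoints(np.array(X,float).reshape(-1,1,3),cv2.Rodrigues(np.array(i["R"]))[0],np.array(i["t"],float),k,d)[0][:,0]
E
python3 - <<'E'
import pickle,cv2,numpy as np
a=pickle.load(open("side0.pkl","rb"))["color"][185:265,290:390,::-1]
b=pickle.load(open("top0.pkl","rb"))["color"][185:265,260:360,::-1]
cv2.imwrite("pics/crop0.png",np.vstack([cv2.resize(x,None,fx=3.7,fy=3.7,interpolation=cv2.INTER_CUBIC) for x in(a,b)]))
E
```

```text
(no output)
```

View pics/crop0.png

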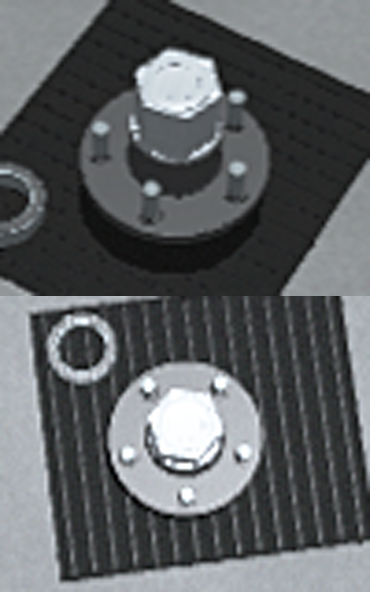

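The choice is confirmed: a plain grey cap on the hub on the mat, beside the bearing. Next I'll measure the hexagon's corners.

```bash
python3 - <<'E'
import pickle,cv2,numpy as np
a=pickle.load(open("side0.pkl","rb"))["color"][192:232,318:358,::-1]
b=pickle.load(open("top0.pkl","rb"))["color"][202:242,290:330,::-1]
o=np.hstack([cv2.resize(x,None,fx=10,fy=10,interpolation=cv2.INTER_CUBIC) for x in(a,b)])
cv2.imwrite("pics/crop1.png",cv2.LUT(o,np.clip((np.arange(256)/255.)**1.8*255,0,255).astype(np.uint8)))
E
```

```text
(no output)
```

View pics/crop1.png

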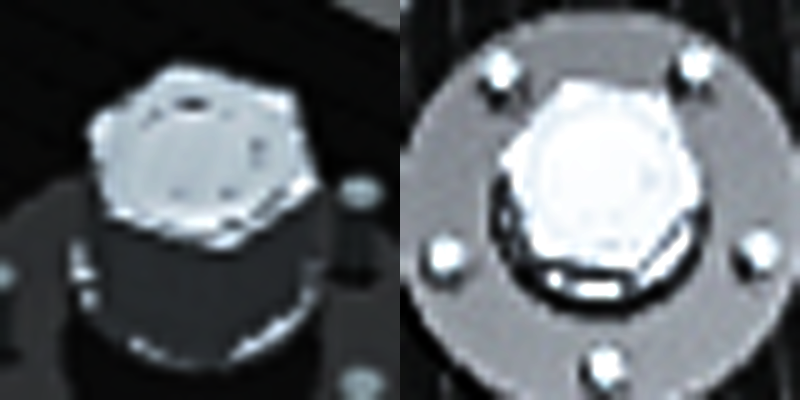

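```bash
python3 - <<'E'
import pickle,numpy as np
from h import *
S=pickle.load(open("side0.pkl","rb"));T=pickle.load(open("top0.pkl","rb"))
s=np.array([(170,65),(298,95),(318,183),(220,248),(108,212),(90,130)])/10-.45+[318,192]
t=(np.array([(565,80),(665,95),(700,195),(635,272),(530,255),(502,160)])-[400,0])/10-.45+[290,202]
for i,p in((S,s),(T,t)):
    P=plane(i,p,141)[:,:2];c=P.mean(0);d=P-c;r=np.hypot(*d.T);a=np.arctan2(d[:,1],d[:,0])
    corner=np.angle(np.exp(6j*a).mean())/6
    print(c,r.round(1),"corner deg",np.degrees(corner),"each",(np.degrees(a)%60).round(1))
# studs from top at z85
st=(np.array([(503,68),(697,62),(762,248),(603,365),(446,252)])-[400,0])/10-.45+[290,202]
P=plane(T,st,85)[:,:2];print("studs",P.mean(0),np.hypot(*(P-P.mean(0)).T))
(x,c2),_=None or ((0,0),0)
E
```

```text
[509.57212713  49.43067252] [31.7 33.5 32.2 31.3 31.4 30.5] corner deg 21.609698237565155 each [24.7 18.5 23.9 18.9 18.6 25. ]
[510.56163191  48.60868509] [33.6 34.2 33.3 33.5 34.3 32.2] corner deg 21.698719353207093 each [21.4 23.1 20.9 21.9 20.7 22.3]
studs [510.82856892  47.71050039] [55.64564192 56.42841868 56.1836698  56.11336752 55.38092978]
```

Request:
servo_tool(increments=[{"dx":0.5,"dy":1.4,"az":0.02,"claw":-1},{"dx":1.4,"dy":4.0,"az":0.06,"claw":-1},{"dx":2.4,"dy":7.0,"az":0.11,"claw":-1},{"dx":3.5,"dy":10.0,"az":0.155,"claw":-1},{"dx":4.5,"dy":13.0,"az":0.2,"claw":-1},{"dx":5.5,"dy":16.0,"az":0.245,"claw":-1},{"dx":6.5,"dy":19.0,"az":0.29,"claw":-1},{"dx":7.6,"dy":22.0,"az":0.335,"claw":-1}])

```text
invalid input at $.increments[0]: expected keys dx, dy, dz, ax, ay, az, claw
```

Request:
servo_tool(increments=[{"dx":1.0,"dy":3.0,"az":0.045,"claw":-1},{"dx":2.0,"dy":6.0,"az":0.09,"claw":-1},{"dx":3.1,"dy":9.0,"az":0.135,"claw":-1},{"dx":4.1,"dy":12.0,"az":0.18,"claw":-1},{"dx":5.2,"dy":15.0,"az":0.23,"claw":-1},{"dx":6.2,"dy":18.0,"az":0.275,"claw":-1},{"dx":7.2,"dy":21.0,"az":0.32,"claw":-1},{"dx":8.0,"dy":23.0,"az":0.35,"claw":-1}])

```text
invalid input at $.increments[0]: expected keys dx, dy, dz, ax, ay, az, claw
```

Request:
servo_tool(increments=[{"dx":0.9,"dy":2.6,"az":0.04,"claw":-1},{"dx":1.9,"dy":5.3,"az":0.08,"claw":-1},{"dx":2.9,"dy":8.3,"az":0.13,"claw":-1},{"dx":3.9,"dy":11.3,"az":0.17,"claw":-1},{"dx":4.8,"dy":14.0,"az":0.21,"claw":-1},{"dx":5.5,"dy":16.3,"az":0.245,"claw":-1},{"dx":6.0,"dy":17.6,"az":0.265,"claw":-1},{"dx":6.1,"dy":17.9,"az":0.272,"claw":-1}])

```text
invalid input at $.increments[0]: expected keys dx, dy, dz, ax, ay, az, claw
```

Request:
servo_tool(increments=[{"claw":-1},{"claw":-1},{"claw":-1}])

```text
invalid input at $.increments[0]: expected keys dx, dy, dz, ax, ay, az, claw
```

```bash
python3 - <<'E'
from cell import *
import cv2,numpy as np
s=read_state();print(s["clock"],s["qpos"],s["eef_pos"],s["tool_rot"],s["force"],s["torque"],s["width"])
i=get_image("side");t=get_image("top")
cv2.imwrite("pics/a1.png",np.hstack([cv2.resize(i["color"][120:280,260:420,::-1],(400,400)),cv2.resize(t["color"][140:300,230:390,::-1],(400,400))]))
E
```

```text
0.1 [ 1.03719079  0.62927083  0.03845979  1.51824047 -0.02701161  0.99632099
 -0.01999687] [ 292.87665899 -579.65787848  230.47898843] [-1.57251756e+00 -1.69650672e-05 -2.67380182e+00] [-1.07626534 -0.55306774  0.35706132] [-0.02038754  0.0530827   0.00923954] 85.2868009913142
```

View pics/a1.png

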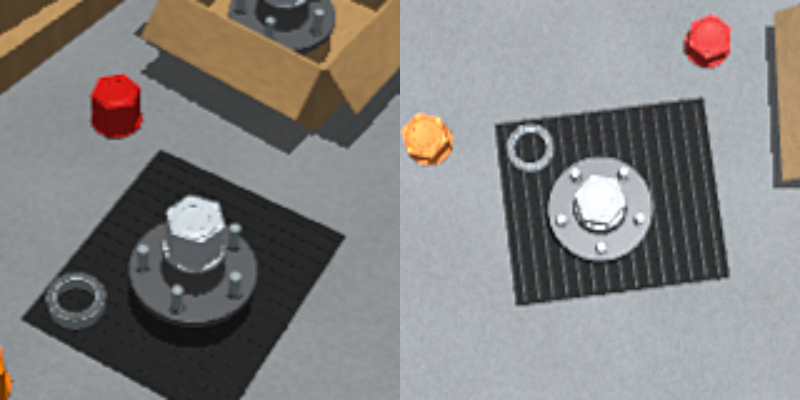

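The calls were refused because every row needs all seven keys, so nothing has moved. The picture shows the scene unchanged.

Request:
servo_tool(increments=[{"dx":0.5,"dy":1.4,"dz":0,"ax":0,"ay":0,"az":0.02,"claw":-1},{"dx":1.4,"dy":4.0,"dz":0,"ax":0,"ay":0,"az":0.06,"claw":-1},{"dx":2.4,"dy":7.0,"dz":0,"ax":0,"ay":0,"az":0.11,"claw":-1},{"dx":3.5,"dy":10.0,"dz":0,"ax":0,"ay":0,"az":0.155,"claw":-1},{"dx":4.5,"dy":13.0,"dz":0,"ax":0,"ay":0,"az":0.2,"claw":-1},{"dx":5.5,"dy":16.0,"dz":0,"ax":0,"ay":0,"az":0.245,"claw":-1},{"dx":6.5,"dy":19.0,"dz":0,"ax":0,"ay":0,"az":0.29,"claw":-1},{"dx":7.6,"dy":22.0,"dz":0,"ax":0,"ay":0,"az":0.335,"claw":-1}])

```text
clock: 0.87
eef_pos: [369.1, -358.7, 231.3]
tool_rot: [-1.571, -0.0, -2.337]
force: [0.5, 1.1, -0.4]
width: 85.5
```

Request:
servo_tool(increments=[{"dx":1.0,"dy":3.0,"dz":0,"ax":0,"ay":0,"az":0.045,"claw":-1},{"dx":2.0,"dy":6.0,"dz":0,"ax":0,"ay":0,"az":0.09,"claw":-1},{"dx":3.1,"dy":9.0,"dz":0,"ax":0,"ay":0,"az":0.135,"claw":-1},{"dx":4.1,"dy":12.0,"dz":0,"ax":0,"ay":0,"az":0.18,"claw":-1},{"dx":5.2,"dy":15.0,"dz":0,"ax":0,"ay":0,"az":0.23,"claw":-1},{"dx":6.2,"dy":18.0,"dz":0,"ax":0,"ay":0,"az":0.275,"claw":-1},{"dx":7.2,"dy":21.0,"dz":0,"ax":0,"ay":0,"az":0.32,"claw":-1},{"dx":8.0,"dy":23.0,"dz":0,"ax":0,"ay":0,"az":0.35,"claw":-1}])

```text
clock: 1.53
eef_pos: [449.7, -126.9, 231.4]
tool_rot: [-1.571, 0.001, -1.984]
force: [0.9, -0.5, -0.2]
width: 85.6
```

Request:
servo_tool(increments=[{"dx":0.9,"dy":2.6,"dz":0,"ax":0,"ay":0,"az":0.04,"claw":-1},{"dx":1.9,"dy":5.3,"dz":0,"ax":0,"ay":0,"az":0.08,"claw":-1},{"dx":2.9,"dy":8.3,"dz":0,"ax":0,"ay":0,"az":0.13,"claw":-1},{"dx":3.9,"dy":11.3,"dz":0,"ax":0,"ay":0,"az":0.17,"claw":-1},{"dx":4.8,"dy":14.0,"dz":0,"ax":0,"ay":0,"az":0.21,"claw":-1},{"dx":5.5,"dy":16.3,"dz":0,"ax":0,"ay":0,"az":0.245,"claw":-1},{"dx":6.0,"dy":17.6,"dz":0,"ax":0,"ay":0,"az":0.265,"claw":-1},{"dx":6.1,"dy":17.9,"dz":0,"ax":0,"ay":0,"az":0.272,"claw":-1}])

```text
clock: 2.2
eef_pos: [510.8, 51.7, 231.3]
tool_rot: [-1.57, 0.002, -1.712]
force: [-0.3, 0.1, -0.7]
width: 85.4
```

```bash
python3 - <<'E'
from cell import *
import cv2,numpy as np
s=read_state();print(s["clock"],s["qpos"],s["eef_pos"],s["tool_rot"],s["force"],s["torque"],s["width"])
i=get_image("side");t=get_image("top")
cv2.imwrite("pics/a2.png",np.hstack([cv2.resize(i["color"][120:280,260:420,::-1],(400,400)),cv2.resize(t["color"][140:300,230:390,::-1],(400,400))]))
E
```

```text
2.2 [ 0.05020733  0.44500313 -0.2908109   1.88907966  0.16617391  0.82976598
 -0.46772788] [510.8363607   51.72251189 231.34429545] [-1.57026297e+00  1.69194689e-03 -1.71227698e+00] [-0.26934444  0.13320575 -0.71085367] [ 0.02913071 -0.00619899 -0.01320532] 85.37581501015619
```

View pics/a2.png

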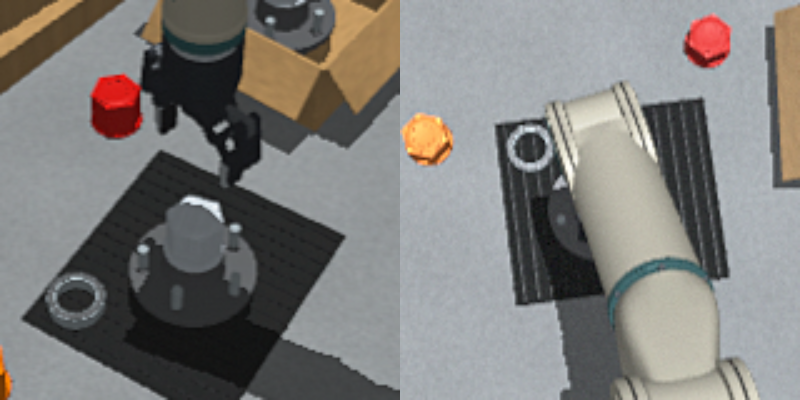

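Request:
servo_tool(increments=[{"dx":-0.05,"dy":-0.3,"dz":-1.5,"ax":0,"ay":0,"az":0,"claw":-1},{"dx":-0.05,"dy":-0.3,"dz":-3.5,"ax":0,"ay":0,"az":0,"claw":-1},{"dx":-0.05,"dy":-0.3,"dz":-5.5,"ax":0,"ay":0,"az":0,"claw":-1},{"dx":-0.05,"dy":-0.3,"dz":-7.5,"ax":0,"ay":0,"az":0,"claw":-1},{"dx":-0.05,"dy":-0.3,"dz":-9.5,"ax":0,"ay":0,"az":0,"claw":-1},{"dx":-0.05,"dy":-0.3,"dz":-11.0,"ax":0,"ay":0,"az":0,"claw":-1},{"dx":-0.05,"dy":-0.3,"dz":-12.0,"ax":0,"ay":0,"az":0,"claw":-1},{"dx":-0.05,"dy":-0.3,"dz":-12.6,"ax":0,"ay":0,"az":0,"claw":-1}])

```text
clock: 2.97
eef_pos: [508.7, 43.7, 104.2]
tool_rot: [-1.573, -0.002, -1.72]
force: [-0.5, -0.3, 0.2]
width: 85.5
```

```bash
python3 - <<'E'
from cell import *
import cv2,numpy as np
s=read_state();print(s["clock"],s["qpos"],s["eef_pos"],s["tool_rot"],s["force"],s["torque"],s["width"])
i=get_image("side")
cv2.imwrite("pics/a3.png",cv2.resize(i["color"][160:260,280:400,::-1],(720,600)))
E
```

```text
2.9667 [ 0.00415782  0.6322699  -0.21569161  2.01173867  0.25707395  0.52540255
 -0.5435077 ] [508.74594447  43.70092819 104.21150016] [-1.57263736e+00 -1.71406862e-03 -1.71960021e+00] [-0.45927217 -0.29269683  0.19834141] [-0.03938421  0.01615322 -0.02306237] 85.4687984810059
```

View pics/a3.png

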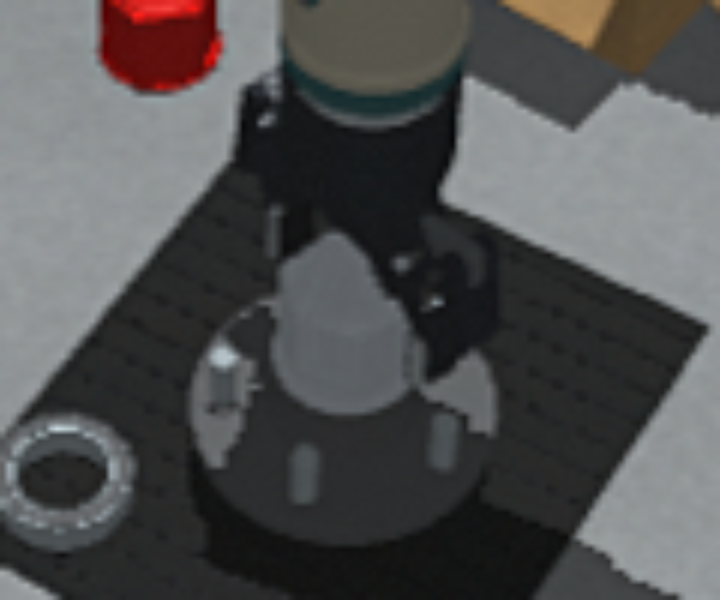

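Request:
servo_tool(increments=[{"dx":0.05,"dy":0.25,"dz":0,"ax":0,"ay":0,"az":0,"claw":-1},{"dx":0.05,"dy":0.25,"dz":0,"ax":0,"ay":0,"az":0,"claw":-1},{"dx":0.05,"dy":0.25,"dz":0,"ax":0,"ay":0,"az":0,"claw":-1}])

```text
clock: 3.27
eef_pos: [510.9, 48.5, 106.2]
tool_rot: [-1.569, 0.001, -1.717]
force: [0.1, 0.0, 0.4]
width: 85.1
```

Centred on the cap, so I'll close the gripper.

Request:
servo_tool(increments=[{"dx":0,"dy":0,"dz":0,"ax":0,"ay":0,"az":0,"claw":1},{"dx":0,"dy":0,"dz":0,"ax":0,"ay":0,"az":0,"claw":1},{"dx":0,"dy":0,"dz":0,"ax":0,"ay":0,"az":0,"claw":1},{"dx":0,"dy":0,"dz":0,"ax":0,"ay":0,"az":0,"claw":1},{"dx":0,"dy":0,"dz":0,"ax":0,"ay":0,"az":0,"claw":1},{"dx":0,"dy":0,"dz":0,"ax":0,"ay":0,"az":0,"claw":1},{"dx":0,"dy":0,"dz":0,"ax":0,"ay":0,"az":0,"claw":1},{"dx":0,"dy":0,"dz":0,"ax":0,"ay":0,"az":0,"claw":1}])

```text
clock: 3.93
eef_pos: [510.7, 48.3, 106.1]
tool_rot: [-1.57, 0.0, -1.717]
force: [-0.2, -1.2, 5.4]
width: 55.1
```

```bash
cat > st.py <<'E'
from cell import *
import numpy as np
np.set_printoptions(precision=3,suppress=True)
s=read_state();print(s["clock"],s["qpos"],s["eef_pos"],s["tool_rot"],"F",s["force"],"T",s["torque"],s["width"],"tau7",s["tau"][6])
E
python3 st.py
```

```text
3.9333 [-0.002  0.63  -0.218  2.008  0.256  0.528 -0.547] [510.65   48.347 106.068] [-1.57   0.    -1.717] F [-0.158 -1.232  5.363] T [-0.082  0.237 -0.03 ] 55.14487998113732 tau7 0.02130503416992724
```

Gripped squarely: the opening is 55 mm against 56 mm across flats. First trial is anticlockwise.

Request:
servo_tool(increments=[{"dx":0,"dy":0,"dz":0,"ax":0,"ay":0,"az":0.02,"claw":1},{"dx":0,"dy":0,"dz":0.01,"ax":0,"ay":0,"az":0.04,"claw":1},{"dx":0,"dy":0,"dz":0.01,"ax":0,"ay":0,"az":0.06,"claw":1},{"dx":0,"dy":0,"dz":0.01,"ax":0,"ay":0,"az":0.08,"claw":1},{"dx":0,"dy":0,"dz":0.02,"ax":0,"ay":0,"az":0.1,"claw":1},{"dx":0,"dy":0,"dz":0.02,"ax":0,"ay":0,"az":0.12,"claw":1},{"dx":0,"dy":0,"dz":0.02,"ax":0,"ay":0,"az":0.14,"claw":1},{"dx":0,"dy":0,"dz":0.02,"ax":0,"ay":0,"az":0.14,"claw":1}])

```text
clock: 4.6
eef_pos: [510.7, 48.5, 106.1]
tool_rot: [-1.57, 0.001, -1.579]
force: [-0.0, 0.4, 5.9]
width: 55.3
```

```bash
python3 st.py;python3 st.py
```

```text
4.6 [ 0.024  0.634 -0.257  2.007  0.298  0.535 -0.451] [510.747  48.537 106.074] [-1.57   0.001 -1.579] F [-0.01   0.421  5.889] T [ 0.156  0.212 -0.817] 55.31746774134889 tau7 0.8989292196929455
4.6 [ 0.024  0.634 -0.257  2.007  0.298  0.535 -0.451] [510.747  48.537 106.074] [-1.57   0.001 -1.579] F [-0.01   0.421  5.889] T [ 0.156  0.212 -0.817] 55.31746774134889 tau7 0.8989292196929455
```

The torque climbed to 0.8 N m, so anticlockwise is the tight way. Trying clockwise.

Request:
servo_tool(increments=[{"dx":0,"dy":0,"dz":0,"ax":0,"ay":0,"az":-0.04,"claw":1},{"dx":0,"dy":0,"dz":0,"ax":0,"ay":0,"az":-0.08,"claw":1},{"dx":0,"dy":0,"dz":0.01,"ax":0,"ay":0,"az":-0.12,"claw":1},{"dx":0,"dy":0,"dz":0.01,"ax":0,"ay":0,"az":-0.16,"claw":1},{"dx":0,"dy":0,"dz":0.02,"ax":0,"ay":0,"az":-0.2,"claw":1},{"dx":0,"dy":0,"dz":0.03,"ax":0,"ay":0,"az":-0.25,"claw":1},{"dx":0,"dy":0,"dz":0.04,"ax":0,"ay":0,"az":-0.3,"claw":1},{"dx":0,"dy":0,"dz":0.04,"ax":0,"ay":0,"az":-0.3,"claw":1}])

```text
clock: 5.27
eef_pos: [510.5, 48.4, 106.1]
tool_rot: [-1.57, 0.0, -1.877]
force: [0.7, -0.2, 3.1]
width: 55.1
```

```bash
python3 st.py
```

```text
5.2667 [-0.033  0.627 -0.173  2.008  0.205  0.521 -0.658] [510.473  48.38  106.072] [-1.57   0.    -1.877] F [ 0.725 -0.17   3.092] T [ 0.012 -0.051 -0.074] 55.07033361192849 tau7 -0.2823451906442642
```

Clockwise turns with only light drag, about 0.1–0.3 N m, so the thread is left-hand. I'll keep unscrewing and follow the rise of 1.6 mm per rad.

Request:
servo_tool(increments=[{"dx":0,"dy":0,"dz":0.02,"ax":0,"ay":0,"az":-0.1,"claw":1},{"dx":0,"dy":0,"dz":0.04,"ax":0,"ay":0,"az":-0.2,"claw":1},{"dx":0,"dy":0,"dz":0.06,"ax":0,"ay":0,"az":-0.3,"claw":1},{"dx":0,"dy":0,"dz":0.08,"ax":0,"ay":0,"az":-0.4,"claw":1},{"dx":0,"dy":0,"dz":0.09,"ax":0,"ay":0,"az":-0.5,"claw":1},{"dx":0,"dy":0,"dz":0.11,"ax":0,"ay":0,"az":-0.6,"claw":1},{"dx":0,"dy":0,"dz":0.13,"ax":0,"ay":0,"az":-0.7,"claw":1},{"dx":0,"dy":0,"dz":0.14,"ax":0,"ay":0,"az":-0.8,"claw":1}])

```text
clock: 5.93
eef_pos: [509.7, 48.9, 106.6]
tool_rot: [-1.572, -0.001, -2.678]
force: [0.6, 0.6, -6.1]
width: 55.5
```

```bash
python3 st.py
```

```text
5.9333 [-0.182  0.623  0.047  2.013 -0.057  0.508 -1.201] [509.696  48.933 106.559] [-1.572 -0.001 -2.678] F [ 0.624  0.623 -6.068] T [ 0.307 -0.227  0.214] 55.512532210012346 tau7 0.60107147321105
```

Request:
servo_tool(increments=[{"dx":0,"dy":0,"dz":0,"ax":0,"ay":0,"az":0,"claw":1},{"dx":0,"dy":0,"dz":0,"ax":0,"ay":0,"az":0,"claw":1}])

```text
clock: 6.1
eef_pos: [509.7, 48.8, 106.8]
tool_rot: [-1.571, -0.001, -2.672]
force: [0.9, 0.9, -4.6]
width: 55.6
```

```bash
python3 st.py; python3 - <<'E'
from cell import *
import cv2,numpy as np
i=get_image("side");t=get_image("top")
cv2.imwrite("pics/a4.png",cv2.resize(i["color"][160:260,280:400,::-1],(720,600)))
E
```

```text
6.1 [-0.181  0.623  0.046  2.013 -0.055  0.508 -1.197] [509.653  48.794 106.794] [-1.571 -0.001 -2.672] F [ 0.924  0.858 -4.6  ] T [ 0.324 -0.11  -0.029] 55.61932477391584 tau7 -0.1263353554531932
```

View pics/a4.png

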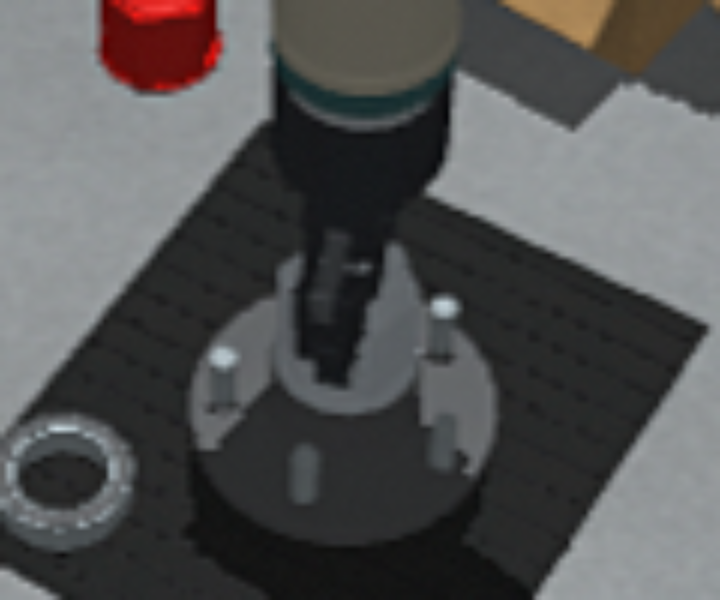

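The studs are at the same pixels as before, so the hub stands still while the cap turns. Continuing.

Request:
servo_tool(increments=[{"dx":0,"dy":0,"dz":0.01,"ax":0,"ay":0,"az":-0.1,"claw":1},{"dx":0,"dy":0,"dz":0.02,"ax":0,"ay":0,"az":-0.2,"claw":1},{"dx":0,"dy":0,"dz":0.04,"ax":0,"ay":0,"az":-0.3,"claw":1},{"dx":0,"dy":0,"dz":0.06,"ax":0,"ay":0,"az":-0.4,"claw":1},{"dx":0,"dy":0,"dz":0.07,"ax":0,"ay":0,"az":-0.5,"claw":1},{"dx":0,"dy":0,"dz":0.09,"ax":0,"ay":0,"az":-0.6,"claw":1},{"dx":0,"dy":0,"dz":0.11,"ax":0,"ay":0,"az":-0.7,"claw":1},{"dx":0,"dy":0,"dz":0.12,"ax":0,"ay":0,"az":-0.8,"claw":1}])

```text
clock: 6.87
eef_pos: [509.4, 49.8, 107.9]
tool_rot: [-1.572, -0.002, 2.806]
force: [0.3, 4.8, -7.1]
width: 55.6
```

```bash
python3 st.py
```

```text
6.8667 [-0.33   0.637  0.267  2.016 -0.32   0.529 -1.741] [509.36   49.788 107.902] [-1.572 -0.002  2.806] F [ 0.26   4.762 -7.061] T [ 0.926 -0.143  0.178] 55.63615327628731 tau7 0.6454416923224926
```

Request:
servo_tool(increments=[{"dx":0,"dy":0,"dz":0.01,"ax":0,"ay":0,"az":-0.1,"claw":1},{"dx":0,"dy":0,"dz":0.02,"ax":0,"ay":0,"az":-0.2,"claw":1},{"dx":0,"dy":0,"dz":0.03,"ax":0,"ay":0,"az":-0.3,"claw":1},{"dx":0,"dy":0,"dz":0.05,"ax":0,"ay":0,"az":-0.38,"claw":1},{"dx":0,"dy":0,"dz":0.05,"ax":0,"ay":0,"az":-0.44,"claw":1},{"dx":0,"dy":0,"dz":0.05,"ax":0,"ay":0,"az":-0.44,"claw":1}])

```text
clock: 7.37
eef_pos: [509.6, 50.2, 108.6]
tool_rot: [-1.571, -0.002, 2.369]
force: [0.3, 5.3, -4.7]
width: 55.6
```

```bash
python3 st.py
```

```text
7.3667 [-0.41   0.655  0.39   2.017 -0.458  0.556 -2.041] [509.622  50.16  108.569] [-1.571 -0.002  2.369] F [ 0.32   5.273 -4.697] T [ 1.242 -0.182  0.072] 55.62521292972547 tau7 -0.4751650057733059
```

The cap has turned 126° from home. I'll lift it gently first and watch the force.

Request:
servo_tool(increments=[{"dx":0,"dy":0,"dz":0.2,"ax":0,"ay":0,"az":0,"claw":1},{"dx":0,"dy":0,"dz":0.4,"ax":0,"ay":0,"az":0,"claw":1},{"dx":0,"dy":0,"dz":0.6,"ax":0,"ay":0,"az":0,"claw":1},{"dx":0,"dy":0,"dz":0.6,"ax":0,"ay":0,"az":0,"claw":1}])

```text
clock: 7.7
eef_pos: [510.0, 49.3, 115.0]
tool_rot: [-1.571, -0.001, 2.369]
force: [1.6, 5.0, -4.1]
width: 55.1
```

```bash
python3 st.py
```

```text
7.7 [-0.415  0.644  0.399  2.014 -0.45   0.569 -2.046] [509.97   49.279 115.033] [-1.571 -0.001  2.369] F [ 1.607  4.979 -4.064] T [ 1.118 -0.181  0.035] 55.14424653364054 tau7 -0.03971694619394839
```

It's free: the load is only about the cap's weight. Lifting on.

Request:
servo_tool(increments=[{"dx":0,"dy":0,"dz":0.6,"ax":0,"ay":0,"az":0,"claw":1},{"dx":0,"dy":0,"dz":1.4,"ax":0,"ay":0,"az":0,"claw":1},{"dx":0,"dy":0,"dz":2.4,"ax":0,"ay":0,"az":0,"claw":1},{"dx":0,"dy":0,"dz":3.4,"ax":0,"ay":0,"az":0,"claw":1},{"dx":0,"dy":0,"dz":4.4,"ax":0,"ay":0,"az":0,"claw":1},{"dx":0,"dy":0,"dz":5.4,"ax":0,"ay":0,"az":0,"claw":1},{"dx":0,"dy":0,"dz":6.2,"ax":0,"ay":0,"az":0,"claw":1},{"dx":0,"dy":0,"dz":6.6,"ax":0,"ay":0,"az":0,"claw":1}])

```text
clock: 8.37
eef_pos: [510.7, 48.2, 182.6]
tool_rot: [-1.572, 0.001, 2.366]
force: [0.1, -0.4, -4.3]
width: 55.3
```

Request:
servo_tool(increments=[{"dx":0,"dy":0,"dz":0,"ax":0,"ay":0,"az":0,"claw":1},{"dx":0,"dy":0,"dz":0,"ax":0,"ay":0,"az":0,"claw":1},{"dx":0,"dy":0,"dz":0,"ax":0,"ay":0,"az":0,"claw":1},{"dx":0,"dy":0,"dz":0,"ax":0,"ay":0,"az":0,"claw":1}])

```text
clock: 8.7
eef_pos: [509.7, 48.4, 180.5]
tool_rot: [-1.57, -0.001, 2.367]
force: [-0.1, -0.2, -3.0]
width: 55.1
```

```bash
python3 st.py; python3 - <<'E'
from cell import *
import cv2,numpy as np
i=get_image("side")
cv2.imwrite("pics/a5.png",cv2.resize(i["color"][150:260,275:405,::-1],(709,600)))
E
```

```text
8.7 [-0.475  0.547  0.483  1.962 -0.374  0.722 -2.113] [509.673  48.367 180.5  ] [-1.57  -0.001  2.367] F [-0.109 -0.178 -3.005] T [ 0.049 -0.02  -0.022] 55.13995175144003 tau7 0.0005084400254418142
```

View pics/a5.png

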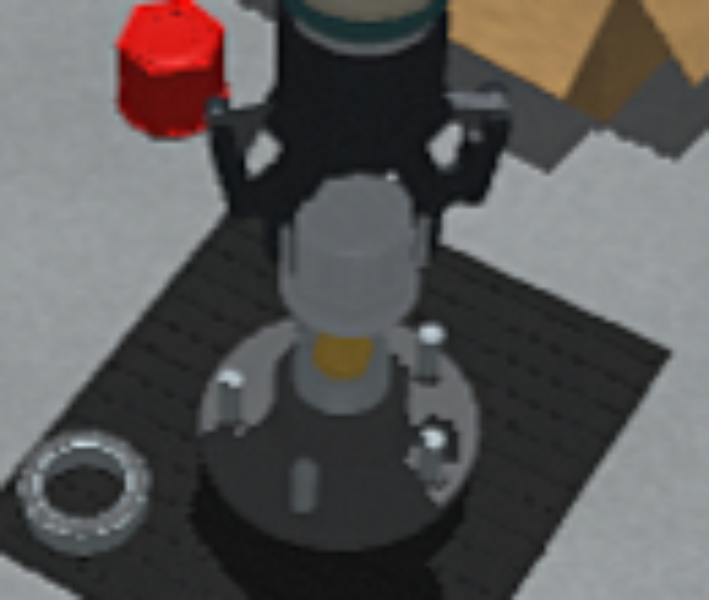

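The picture shows the cap level in the jaws at crop (350,250), clear of the exposed brass nut at (345,355). The front stud is at full-picture pixel (331,239), the same as before. Handing in.

```bash
python3 -c "
from cell import *
print(finish_job())"; python3 st.py
```

```text
the job is handed in; nothing more can be done
None
the job is handed in; nothing more can be done
```

The cap on the mat hub has a left-hand thread; I unscrewed it, lifted it off and handed the job in with the cap still in the gripper. Handing in gives no verdict, so I can't say how it was judged.

**Finding the thread:** anticlockwise, the torque rose to about 0.8 N m and the cap would not loosen. Clockwise it turned with a light drag of about 0.1–0.3 N m. I turned it about 126° from home, and it then lifted off with only its own weight (about 3 N) on the wrist.

**Last checks, at 8.7 s:**
- **Cap:** level, held at 55 mm opening and about 74 mm above its seat, with the axle nut in view. The arm had come to rest.
- **Hub:** upright, with the front stud at the same picture position as during the unscrewing.
- **Surroundings:** the bearing on the mat is where it was. I took no final picture of the carton, spray can or parts box, but the arm felt no contact on its way to the hub and worked only over the mat after that.

**What disagreed:**
- My first batch of move calls was refused for missing keys, and nothing moved.
- During the turning, the gripper rose slightly less than commanded, with a side force of about 5 N that fell to almost nothing once the cap was off.

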